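# Open the oil reservoir's filler cap for a refill

### The arm

A 6-joint arm with a two-finger parallel gripper is mounted at the origin on the work surface. World frame = base frame: x ahead of the robot, y to its left, z up, the work surface at z = 0. Lengths are in m, angles in degrees, forces in N, time in s.
With the tool pointing down it reaches from about 0.35 to 0.875 m from the base axis. Payload 4.2 kg.
Tool frame: the origin (TCP) lies on the centre line of the jaws, within the pads' length; the fingertips stand 19 mm ahead of it and the grasp point (between the pads) is the TCP; z points along the fingers, y is the line along which they close (so a half turn about z gives the same grasp; the last joint's range is limited). The gripper opens to 87 mm and grips with 3 to 60 N. Pads are 19 mm wide; open, the fingers measure 117 mm over their backs; the gripper's body (75 mm by 190 mm) begins 51 mm behind the grasp point.
Start: joints at [79.905, 22.042, 0.453, 0, -68.411, -14.817], TCP at [0.263, 0.567, 0.242] pointing down, gripper open.
Joint ranges: [-179.83, 179.83], [-69.29, 118.12], [-61.27, 80.66], [-181.25, 117.63], [-171.15, -9.14], [-177.46, 177.46]. Speed limits (degrees/s): [159.86, 159.86, 180, 180, 180, 180].

### API

Orientations are given as a 3x3 rotation matrix whose columns are the frame's x, y, z axes.
In Python, from station import sense, capture, finish_job, search_frame, masks_of gives the robot as it stands.
- The arm moves only by the tool drive_tool, never from a script. Its argument "rows" is a list of rows, each a list of 7 numbers: the opening in per cent of the stroke, from 0 (shut) to 100 (fully open), then the shift along the world's x, y, z in mm, then the turn, a rotation vector about the world's x, y, z in rad. In form: [[fingers, dx, dy, dz, wx, wy, wz], ...]. A call has 1 to 5 rows; each row shifts and turns the commanded pose from where the row before left it; what a row does not reach is not made up. A row lasts 1/12 s, in which the tool goes at most 41.7 mm and 7.16 degrees, less where a joint would pass 70% of its speed; a pose out of reach is approached as far as the arm can. A call is refused whole if a number of a shift passes 41.7 or a number of a turn 0.125, either way. A call with a gripper value outside its range is refused whole. The fingers move at their own pace and stop on an object; the grip force is fixed at half the most. Time passes only in rows, so rows that do not move let the fingers close. It gives the time, the measured TCP pose, the force, the opening and the grip force at its end, in the units of the state.
- sense(): the state, without advancing time (a new reading comes with each control period).
- capture(name): name is "scene" or "top" or "wrist"; returns a dict with "frame" (480x640x3 uint8, red, green, blue), "z_map" (480x640 float32, m along the optical axis (not along the pixel's ray), 0 where there is no reading), "fx", "fy", "cx", "cy" (pixels), "distortion" ([k1, k2, p1, p2, k3] as OpenCV has them; the pictures are not rectified), "R" (3x3) and "t" (3): a world point X has camera coordinates R X + t; the wrist camera has in their place "T_tool_cam" (4x4, takes a point from camera to tool coordinates, whose origin is the TCP and whose axes are the flange's). Camera axes: x right, y down, z forward; pixel columns grow to the right and rows downward; lengths in m; the calibration is good to about 2 mm. A picture is of the moment at which its call begins: read the wrist's pose just before it.
- finish_job(): hands the job in; it is judged then, once.
Trained networks look in a picture, given as the dict that the camera call returned (one of the last four; its "shot" number tells which), for a name from the list of things; names that differ only in an ending like _2 or _b are one class to them, and where a whole thing is asked for, a point or a joint stands for the part that bears it (a point fixed in the world has none). Each returns a list of dicts, best first, with "p" (0 to 1); they miss things now and then, are a little off and sometimes report something else, mostly with a low value. They report only what shows in the picture. A call takes as long as a camera call. They do not tell look-alikes from the thing itself.
- search_frame(label, picture): "xy" ([column, row] in pixels, amid what is visible of it).
- masks_of(label, picture): "region" (480x640 bool, what is visible of it) and "xy" ([column, row] in pixels, amid what is visible of it).
The state is a dict: "time_s": time; "joints": joint angles; "joint_velocities": joint speeds; "effort": joint torques, N m; "tcp_pos": TCP position; "ee_rot": TCP orientation; "wrist_force": force on the tool from outside, world axes, zero at the start; "moment": the same for the moment, N m; "gripper_width": opening from 0.0 (shut) to 1.0 (fully open); "gripper_force": force on a finger pad.
Only numpy, scipy, OpenCV 4.12 (cv2) and the standard library are available. Lean on these libraries where they do the work, as an engineer would, in place of code of your own. Each camera call takes 0.05 s, during which the arm holds its last target. There are 200 camera calls.

### The job

Open the lubrication unit's oil reservoir for a refill: swing the folding tab on its filler cap fully upright, then unscrew the cap anticlockwise, without forcing it, until it comes off the neck. Set the cap down right way up, resting flat on the floor of the steel drip tray; do not drop it, and leave the brass fitting in the tray and the other things on the bench where they are.

Things in the scene. Friction and masses are not known exactly. Their poses are not given: they have to be found in the camera images.
- reservoir: Oil reservoir of a lubrication unit, bolted down: grey box 130 x 220 mm (x, y), lid plate 140 x 230 mm with its top 103 mm above the bench. Origin: centre of the underside. Filler neck on the lid at y -60 mm. Also on the lid: round black pump motor (x 20, y 66, 52 mm high), gauge on a manifold (x -44, y 70, 42 mm high), brass vent plug (x 48, y -5, 20 mm wide, 18 mm high).
- neck (a point): Centre of the rim of the vertical filler neck, 129 mm above the bench; axes as the reservoir's. The neck is 40 mm wide, 46 mm over its coarse outer thread.
- keeper (a point): Midway between the tops of two small fixed keeper posts that stand beside the cap on the reservoir's -x side, 35.5 mm from the neck's axis, tops 13 mm above the neck's rim; each 5.5 x 5 mm (x, y), centred 10.5 mm either side in y. The nose of the folded tab lies between them, so the cap cannot turn until the tab is lifted.
- cap: Black ribbed round screw cap, 60 mm wide, 27 mm high to its flat top, about 0.19 kg with tab. Origin: centre of its underside, 20 mm below the neck's rim when screwed home; axes then as the reservoir's. Turned anticlockwise (from above) it stays level for some 20 degrees, then climbs 3.8 mm per rad (24 mm a turn), and lifts off after about 140 degrees (2.45 rad). Turns easily.
- tab (a joint): Hinge of the aluminium tab that lies folded on the cap, rad: 0 folded flat, 1.571 upright (end stop). Axis along the cap's y, through the cap's axis, 33 mm above the cap's origin. Folded, the tab points along the cap's -x; the nose swings up and inwards over the cap. Stiff: stays where it is left (1 to 2 N at the nose moves it). The upright tab is a firm grip to turn and lift the cap by.
- tab_grip (a point): Middle of the tab's thickness, 20 mm from the hinge axis; moves with the tab (its -x: towards the nose, y: along the hinge). Tab: 9 mm thick, 26 mm wide up to 30 mm from the hinge, then a nose 12 mm wide up to 42 mm. Folded flat it has 1.5 mm of air under it above the cap's top. Two hinge ears flank it only within 5 mm of the hinge axis, 14 to 19 mm out in y, up to the tab's folded top.
- tab_nose (a point): Middle of the end face of the tab's nose, 42 mm from the hinge axis; axes as tab_grip's.
- tray: Steel drip tray, fixed: open box 200 x 140 x 24 mm (x, y, z), walls 3 mm. Origin: centre of its underside. Stands left or right of the reservoir, opposite a black parts bin of similar size (190 x 130 x 60 mm) with small fittings in it.
- fitting: Brass hose fitting standing in the tray towards its -x end: 22 mm wide, 30 mm high, origin in the centre of its underside. To be left alone.
- oil_bottle: White oil bottle standing on the bench behind the reservoir, 68 mm wide, 170 mm high; origin in the centre of its underside. To be left alone.
- spanner: Steel spanner, 160 mm long, lying on the far right of the bench. To be left alone.
- screwdriver: Screwdriver with a black handle, 190 mm long, lying on the far left of the bench. To be left alone.
- gauge: Spare black pressure gauge, 62 mm wide, 24 mm high, lying face up on the bench behind the reservoir. To be left alone.
- tape: Roll of white sealing tape, 60 mm wide, 19 mm high, lying on the bench near the robot. To be left alone.
There are look-alikes about, which are no part of the job. There is more than one size of the tray; the job needs the largest.

How it is judged:
By the outcome, as a careful person would: the job done as asked, in the order asked, and still so for the second after the job is handed in, with the robot touching nothing.
It also fails if it takes over 64 s, if anything falls off the work surface, if the arm or the gripper's body presses on something with over 40 N, if the wrist force passes 120 N, or if a joint passes its speed limit or range.

## Working session

There is one attempt and no reset: what is moved stays moved. The work goes in short steps, Python scripts to look and compute and a tool call to move; the robot and the scene stay as the last step left them, time stands still between calls to the robot, and variables do not carry over. Pictures are saved under pics/ and viewed, at most 10 in all, crops included, and the job is handed in when it is done.

Besides the shell and the picture viewer there is one more tool, called after "Emit:" as name([rows], argument=value, ...), one row to a line, values as JSON. drive_tool: Moves the arm, as the interface text tells. Its arguments: {"type":"object","properties":{"rows":{"type":"array"}},"required":["rows"]}

```bash
mkdir -p pics
cat > h.py <<'E'
import numpy as np, cv2
from station import *
def save(c,n,box=None,s=1):
    f=c["frame"][:,:,::-1]
    if box: f=f[box[1]:box[3],box[0]:box[2]]
    f=cv2.resize(f,None,fx=s,fy=s); cv2.imwrite("pics/"+n,f)
def cam(c,st=None):
    if "R" in c: return np.array(c["R"]),np.array(c["t"])
    T=np.array(c["T_tool_cam"]); W=np.eye(4); W[:3,:3]=st["ee_rot"]; W[:3,3]=st["tcp_pos"]
    M=np.linalg.inv(W@T); return M[:3,:3],M[:3,3]
def K(c): return np.array([[c["fx"],0,c["cx"]],[0,c["fy"],c["cy"]],[0,0,1.]]),np.array(c["distortion"],float)
def cloud(c,uv,st=None):
    uv=np.atleast_2d(np.array(uv,float)); R,t=cam(c,st); k,d=K(c)
    n=cv2.undistortPoints(uv.reshape(-1,1,2),k,d).reshape(-1,2)
    z=c["z_map"][uv[:,1].astype(int),uv[:,0].astype(int)]
    P=np.c_[n,np.ones(len(n))]*z[:,None]; return (P-t)@R, z
def atz(c,uv,h,st=None):
    R,t=cam(c,st); k,d=K(c); n=cv2.undistortPoints(np.array(uv,float).reshape(-1,1,2),k,d).reshape(-1,2)
    D=np.c_[n,np.ones(len(n))]@R; C=-R.T@t; return C+D*((h-C[2])/D[:,2])[:,None]
def proj(c,P,st=None):
    R,t=cam(c,st); k,d=K(c); return cv2.projectPoints(np.atleast_2d(P).astype(float),cv2.Rodrigues(R)[0],t,k,d)[0].reshape(-1,2)
def maskpts(c,m,st=None):
    v,u=np.nonzero(m["region"]); P,z=cloud(c,np.c_[u,v],st); return P[z>0]
E
python3 - <<'E'
from h import *
t=capture("top"); save(t,"top.png"); 
for l in ["reservoir","cap","tab","tray","fitting","oil_bottle","gauge","tape","spanner"]:
    for m in masks_of(l,t):
        if m["p"]<.2: continue
        P=maskpts(t,m); print(l,round(m["p"],2),np.round(m["xy"]),np.round(np.median(P,0),3) if len(P) else None, np.round(np.percentile(P,[2,98],axis=0),3).tolist() if len(P) else "")
s=capture("scene"); save(s,"scene.png")
for l in ["cap","tab","tray"]:
    for m in masks_of(l,s):
        P=maskpts(s,m); print(l,round(m["p"],2),np.round(m["xy"]),np.round(np.median(P,0),3))
print(sense())
E
```

```text
reservoir 0.75 [300. 220.] [ 0.536 -0.064  0.104] [[0.444, -0.189, 0.007], [0.63, 0.044, 0.157]]
cap 0.93 [323. 224.] [ 0.516 -0.13   0.138] [[0.485, -0.158, 0.108], [0.549, -0.103, 0.151]]
tray 0.96 [466. 244.] [ 0.477 -0.567  0.003] [[0.404, -0.615, -0.004], [0.548, -0.512, 0.02]]
tray 0.64 [404. 247.] [ 0.462 -0.368  0.004] [[0.365, -0.437, -0.003], [0.56, -0.296, 0.026]]
tray 0.52 [308. 148.] [ 0.784 -0.094  0.023] [[0.753, -0.121, 0.001], [0.832, -0.065, 0.031]]
oil_bottle 0.56 [236. 148.] [0.763 0.111 0.112] [[0.744, 0.084, 0.004], [0.798, 0.149, 0.173]]
oil_bottle 0.33 [319. 232.] [ 0.504 -0.124  0.146] [[0.484, -0.14, 0.14], [0.522, -0.112, 0.153]]
gauge 0.54 [308. 147.] [ 0.783 -0.093  0.023] [[0.753, -0.119, -0.003], [0.836, -0.062, 0.031]]
gauge 0.53 [404. 246.] [ 0.462 -0.37   0.004] [[0.365, -0.437, -0.003], [0.56, -0.298, 0.026]]
tape 0.59 [349. 264.] [ 0.399 -0.199  0.018] [[0.37, -0.23, 0.001], [0.426, -0.173, 0.024]]
spanner 0.89 [379. 164.] [ 0.726 -0.305  0.007] [[0.652, -0.32, -0.001], [0.799, -0.29, 0.014]]
cap 0.87 [311. 240.] [ 0.527 -0.141  0.135]
tab 0.65 [20
[... 318 characters left out ...]
 -6.84083362e+01, -1.48167464e+01]), 'joint_velocities': array([-0.0434678 ,  0.05043849, -0.02035182,  0.01878072,  0.00615972,
        0.03957442]), 'effort': array([-2.43442200e-04, -3.90328038e+01,  1.87586081e+01,  4.22354668e+00,
        1.55652466e-02, -5.74064870e-06]), 'tcp_pos': array([0.26323455, 0.56685182, 0.24158924]), 'ee_rot': array([[ 9.06943779e-01, -4.21251685e-01, -1.32611908e-05],
       [-4.21251680e-01, -9.06943772e-01,  1.30344240e-04],
       [-6.69348850e-05, -1.12628598e-04, -9.99999991e-01]]), 'wrist_force': array([0.86082067, 0.76002732, 0.53885233]), 'moment': array([0.01888408, 0.02504997, 0.02469154]), 'gripper_force': 0.0, 'gripper_width': 1.0010656880901603}
```

View pics/top.png

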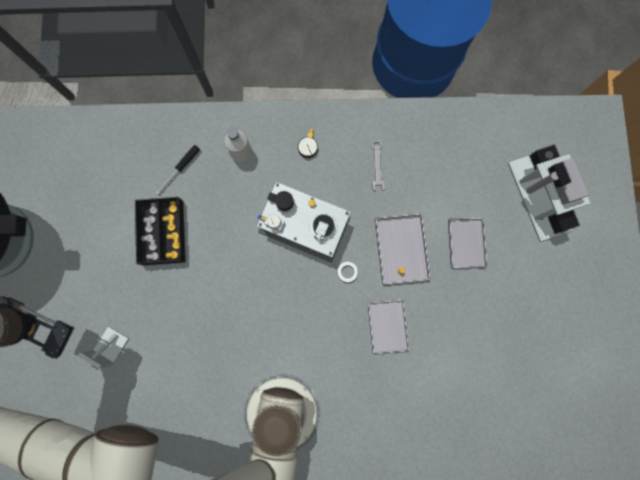

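View pics/scene.png

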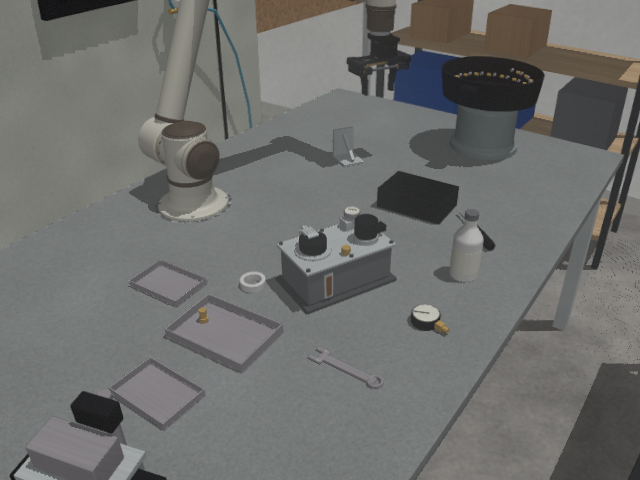

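Top view: the cap is at (323,228) on the lid. The motor at (284,200) and the small gauge at (273,222) are the round look-alikes. There are three trays at (403,250), (467,244) and (388,327). The one at (403,250) is the largest and holds the brass fitting at (401,271). Next I'll measure the poses and check the cap in a close crop.

Run:
```python
from h import *
t=capture("top")
v,u=np.mgrid[150:300,220:440]; uv=np.c_[u.ravel(),v.ravel()]; P,z=cloud(t,uv)
def rect(sel,n):
    r=cv2.minAreaRect(P[sel][:,:2].astype(np.float32)*1000); print(n,sel.sum(),r); return r
near=(np.hypot(P[:,0]-.536,P[:,1]+.064)<.16)&(z>0)
rect(near&(abs(P[:,2]-.103)<.008),"lid")
for m in masks_of("tray",t): print("tray",cv2.minAreaRect(maskpts(t,m)[:,:2].astype(np.float32)*1000),m["p"])
for m in masks_of("fitting",t)[:3]: print("fit",m["p"],m["xy"],np.median(maskpts(t,m),0))
s=capture("scene"); print(capture("wrist")["T_tool_cam"])
save(s,"crop.png",(260,190,410,300),5)
```

```text
lid 2799 ((542.9736938476562, -75.25927734375), (230.592041015625, 141.45318603515625), 66.45250701904297)
tray ((464.3303527832031, -371.1980285644531), (210.31553649902344, 154.49945068359375), 5.282726764678955) 0.95
tray ((234.87261962890625, -314.13372802734375), (148.27328491210938, 104.65817260742188), 3.8963770866394043) 0.85
tray ((476.577880859375, -564.2720947265625), (149.32020568847656, 106.41016387939453), 0.3003207743167877) 0.64
tray ((731.9270629882812, 298.077880859375), (25.193843841552734, 149.2259521484375), 51.63177490234375) 0.47
fit 0.44 [401.0, 270.5] [ 0.3944097  -0.35803396  0.02930795]
[[ 1.81177958e-04 -9.58211353e-01 -2.86061130e-01  7.84128327e-02]
 [ 9.99999752e-01  3.68438524e-04 -6.00794886e-04  7.76878630e-04]
 [ 6.81084421e-04 -2.86060950e-01  9.58211182e-01 -1.43147068e-01]
 [ 0.00000000e+00  0.00000000e+00  0.00000000e+00  1.00000000e+00]]
```

View pics/crop.png

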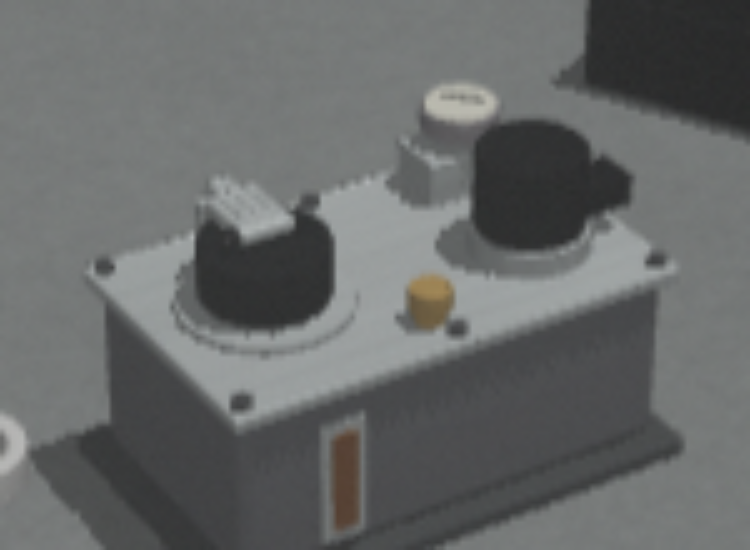

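The crop shows the cap at left with its aluminium tab folded toward -x_res. The motor has the black side connector and the gauge has a white face, so the cap choice is confirmed. Moving above the tab for a close look.

Emit:
drive_tool([
  [100,11.9,-34.4,0,0,0,0.025],
  [100,11.9,-34.4,0,0,0,0],
  [100,11.9,-34.4,0,0,0,0],
  [100,11.9,-34.4,0,0,0,0],
  [100,11.9,-34.4,0,0,0,0],
])

```text
time_s: 1.37
tcp_pos: [0.323, 0.3932, 0.2416]
ee_rot: [[0.917, -0.398, 0.0], [-0.398, -0.917, 0.0], [0.0, -0.0, -1.0]]
wrist_force: [1.3, 0.1, 0.2]
gripper_width: 0.998
gripper_force: 0.0
```

Emit:
drive_tool([
  [100,11.9,-34.4,0,0,0,0],
  [100,11.9,-34.4,0,0,0,0],
  [100,11.9,-34.4,0,0,0,0],
  [100,11.9,-34.4,0,0,0,0],
  [100,11.9,-34.4,0,0,0,0],
])

```text
time_s: 1.78
tcp_pos: [0.3824, 0.2212, 0.2419]
ee_rot: [[0.917, -0.398, 0.001], [-0.398, -0.917, 0.001], [0.0, -0.001, -1.0]]
wrist_force: [0.7, 0.8, -0.7]
gripper_width: 1.001
gripper_force: 0.0
```

Emit:
drive_tool([
  [100,11.9,-34.4,0,0,0,0],
  [100,11.9,-34.4,0,0,0,0],
  [100,11.9,-34.4,0,0,0,0],
  [100,11.9,-34.4,0,0,0,0],
  [100,11.9,-34.4,0,0,0,0],
])

```text
time_s: 2.2
tcp_pos: [0.442, 0.0491, 0.242]
ee_rot: [[0.917, -0.398, 0.001], [-0.398, -0.917, 0.001], [0.001, -0.001, -1.0]]
wrist_force: [0.6, -0.3, -0.1]
gripper_width: 0.998
gripper_force: 0.0
```

Emit:
drive_tool([
  [100,11.9,-34.4,0,0,0,0],
  [100,11.9,-34.4,0,0,0,0],
  [100,11.9,-34.4,0,0,0,0],
  [100,11.9,-34.4,0,0,0,0],
  [100,11.9,-34.4,0,0,0,0],
])

```text
time_s: 2.62
tcp_pos: [0.5016, -0.1231, 0.2419]
ee_rot: [[0.917, -0.398, 0.001], [-0.398, -0.917, -0.0], [0.001, -0.0, -1.0]]
wrist_force: [0.6, 1.5, -0.6]
gripper_width: 1.001
gripper_force: 0.0
```

Emit:
drive_tool([
  [100,0,0,0,0,0,0],
  [100,0,0,0,0,0,0],
])

```text
time_s: 2.78
tcp_pos: [0.5013, -0.1229, 0.2411]
ee_rot: [[0.916, -0.402, -0.001], [-0.402, -0.916, -0.0], [-0.001, 0.0, -1.0]]
wrist_force: [-0.5, -0.4, 1.0]
gripper_width: 1.0
gripper_force: 0.0
```

Run:
```python
from h import *
st=sense(); w=capture("wrist"); save(w,"w1.png")
print(st["tcp_pos"],st["ee_rot"].round(3).tolist(),st["joints"].round(1),st["time_s"])
for l in ["cap","tab"]:
    for m in masks_of(l,w)[:3]:
        P=maskpts(w,m,st); print(l,m["p"],m["xy"],np.median(P,0),np.percentile(P,[2,98],axis=0).round(3).tolist())
v,u=np.mgrid[0:480:2,0:640:2]; P,z=cloud(w,np.c_[u.ravel(),v.ravel()],st)
ok=(z>0)&(np.hypot(P[:,0]-.519,P[:,1]+.13)<.06)
s=ok&(P[:,2]>.1385)&(P[:,2]<.155); print("tab",cv2.minAreaRect(P[s][:,:2].astype(np.float32)*1000),np.median(P[s],0),s.sum())
s=ok&(abs(P[:,2]-.136)<.002); print("captop",cv2.minEnclosingCircle(P[s][:,:2].astype(np.float32)*1000))
print(np.histogram(P[ok][:,2],np.arange(.1,.16,.004)))
```

```text
[ 0.50134384 -0.12288797  0.24111551] [[0.916, -0.402, -0.001], [-0.402, -0.916, -0.0], [-0.001, 0.0, -1.0]] [  4.3  11.5 -14.6  -0.  -63.9  62. ] 2.7833
cap 0.66 [323.3, 217.2] [ 0.52226365 -0.129808    0.1364117 ] [[0.488, -0.157, 0.11], [0.55, -0.104, 0.148]]
tab 0.84 [321.6, 237.8] [ 0.50897463 -0.12400336  0.14641866] [[0.484, -0.141, 0.136], [0.528, -0.11, 0.148]]
tab ((505.28045654296875, -123.32466888427734), (37.55889892578125, 46.12425994873047), 66.09052276611328) [ 0.51008145 -0.12400896  0.14637708] 641
captop ((518.646484375, -130.36483764648438), 33.16156005859375)
(array([2130,  679,   37,    9,    7,    8,    2,    6,  556,  420,   47,
        573,   16,    0]), array([0.1  , 0.104, 0.108, 0.112, 0.116, 0.12 , 0.124, 0.128, 0.132,
       0.136, 0.14 , 0.144, 0.148, 0.152, 0.156]))
```

View pics/w1.png

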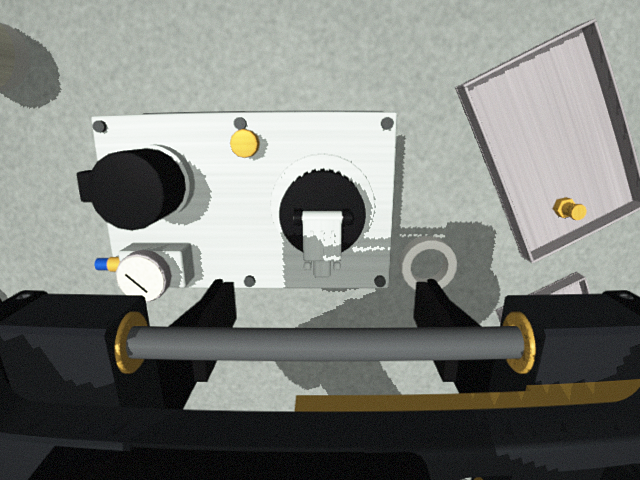

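The wrist picture shows the cap at (322,217) with its tab pointing down-image at (322,240) and the keeper posts around (322,268). The tray is at upper right. Measured heights (tab top 146.4, cap top 136.4) match the description, and the cap centre is (0.519,-0.130). Descending to grip the tab's sides.

Emit:
drive_tool([
  [100,1,0,-21,0,0,0],
  [100,0,0,-21,0,0,0],
  [70,0,0,-21,0,0,0],
  [50,0,0,-14,0,0,0],
  [40,0,0,-6,0,0,0],
])

```text
time_s: 3.35
tcp_pos: [0.5008, -0.1198, 0.1567]
ee_rot: [[0.918, -0.397, -0.004], [-0.397, -0.918, 0.0], [-0.003, 0.001, -1.0]]
wrist_force: [0.7, -0.1, 0.3]
gripper_width: 0.854
gripper_force: 0.0
```

Emit:
drive_tool([
  [40,0,0,0,0,0,0],
  [40,0,0,0,0,0,0],
])

```text
time_s: 3.52
tcp_pos: [0.5027, -0.1205, 0.1593]
ee_rot: [[0.918, -0.397, 0.001], [-0.397, -0.918, -0.0], [0.001, -0.0, -1.0]]
wrist_force: [-1.0, -0.3, 0.2]
gripper_width: 0.703
gripper_force: 0.0
```

Run:
```python
from h import *
st=sense(); print(st["tcp_pos"],st["wrist_force"],st["gripper_width"])
w=capture("wrist"); save(w,"w2.png",(200,150,440,330),3)
```

```text
[ 0.5026826  -0.1204691   0.15927095] [-0.96638324 -0.31722152  0.1591467 ] 0.7033962236970566
```

View pics/w2.png

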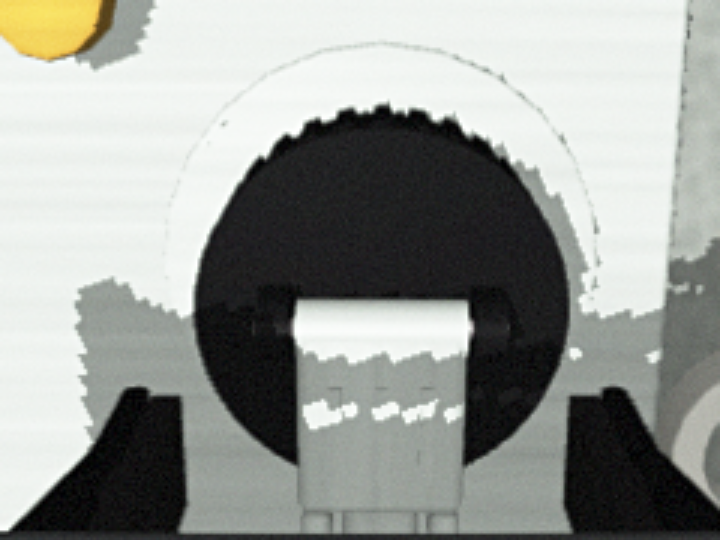

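The pads flank the tab about 1 mm off-centre, at roughly 11 to 30 mm from the hinge. A small correction, then close.

Emit:
drive_tool([
  [30,1.4,-1.8,-1.5,0,0,0],
  [30,0,0,0,0,0,0],
  [0,0,0,0,0,0,0],
  [0,0,0,0,0,0,0],
  [0,0,0,0,0,0,0],
])

```text
time_s: 3.98
tcp_pos: [0.5038, -0.123, 0.1573]
ee_rot: [[0.917, -0.399, 0.001], [-0.399, -0.917, 0.0], [0.001, -0.0, -1.0]]
wrist_force: [-0.1, -0.6, 0.9]
gripper_width: 0.294
gripper_force: 29.9
```

Emit:
drive_tool([
  [0,0,0,0,0,0,0],
  [0,0,0,0,0,0,0],
  [0,0,0,0,0,0,0],
  [0,0,0,0,0,0,0],
])

```text
time_s: 4.32
tcp_pos: [0.5038, -0.123, 0.1573]
ee_rot: [[0.917, -0.398, 0.0], [-0.398, -0.917, -0.0], [0.0, -0.0, -1.0]]
wrist_force: [-0.8, 1.0, 3.0]
gripper_width: 0.293
gripper_force: 29.9
```

Emit:
drive_tool([
  [0,1.8,-0.8,1.9,0.048,0.11,0],
  [0,2.0,-0.9,1.6,0.048,0.11,0],
  [0,2.1,-0.9,1.4,0.048,0.11,0],
  [0,2.3,-1.0,1.1,0.048,0.11,0],
])

```text
time_s: 4.65
tcp_pos: [0.5114, -0.1262, 0.1651]
ee_rot: [[0.811, -0.397, -0.429], [-0.35, -0.918, 0.187], [-0.468, -0.002, -0.884]]
wrist_force: [-1.9, 2.2, 7.1]
gripper_width: 0.291
gripper_force: 30.0
```

Emit:
drive_tool([
  [0,2.4,-1.0,0.8,0.048,0.11,0],
  [0,2.5,-1.1,0.5,0.048,0.11,0],
  [0,2.5,-1.1,0.1,0.048,0.11,0],
  [0,0,0,0,0,0,0],
  [0,0,0,0,0,0,0],
])

```text
time_s: 5.07
tcp_pos: [0.519, -0.1299, 0.1629]
ee_rot: [[0.607, -0.399, -0.687], [-0.264, -0.917, 0.299], [-0.749, -0.0, -0.662]]
wrist_force: [-0.8, -0.2, 1.1]
gripper_width: 0.292
gripper_force: 30.0
```

Run:
```python
from h import *
st=sense(); print(st)
```

```text
{'time_s': 5.0667, 'joints': array([  -4.8368298 ,   41.69686789,   14.45944482,  -14.70627051,
       -109.15608386,   72.47476449]), 'joint_velocities': array([ 0.15928107, -2.43593959, -1.6929175 ,  0.8093515 ,  5.1268509 ,
       -0.22749364]), 'effort': array([-9.76183545e-02, -4.97049451e+01,  1.62526309e+01,  3.28148447e+00,
       -1.26031291e+00,  2.20870343e-02]), 'tcp_pos': array([ 0.51904957, -0.12985743,  0.16292475]), 'ee_rot': array([[ 6.07298254e-01, -3.98709954e-01, -6.87182074e-01],
       [-2.63970402e-01, -9.17077078e-01,  2.98813085e-01],
       [-7.49338680e-01, -7.29359943e-05, -6.62186935e-01]]), 'wrist_force': array([-0.77235881, -0.18750855,  1.13214289]), 'moment': array([-0.51532659, -1.18358462,  0.0312959 ]), 'gripper_force': 29.99431997537613, 'gripper_width': 0.29157221572518255}
```

Emit:
drive_tool([
  [0,2.5,-1.1,-0.2,0.048,0.11,0],
  [0,2.4,-1.1,-0.5,0.048,0.11,0],
  [0,0,0,0,0,0,0],
  [60,0,0,0,0,0,0],
  [100,0,0,0,0,0,0],
])

```text
time_s: 5.48
tcp_pos: [0.5243, -0.1321, 0.1627]
ee_rot: [[0.433, -0.4, -0.808], [-0.188, -0.917, 0.353], [-0.882, -0.001, -0.471]]
wrist_force: [-1.1, 0.3, 0.4]
gripper_width: 0.371
gripper_force: 0.0
```

Emit:
drive_tool([
  [100,0,0,0,0,0,0],
  [100,0,0,0,0,0,0],
  [100,0,0,0,0,0,0],
  [100,0,0,0,0,0,0],
])

```text
time_s: 5.82
tcp_pos: [0.5241, -0.1319, 0.1645]
ee_rot: [[0.434, -0.399, -0.808], [-0.187, -0.917, 0.353], [-0.881, -0.002, -0.473]]
wrist_force: [-0.6, 0.3, -0.4]
gripper_width: 0.662
gripper_force: 0.0
```

Emit:
drive_tool([
  [100,12,-5,22,0,0,0],
  [100,12,-5,22,0,0,0],
  [100,0,0,25,-0.048,-0.11,0],
  [100,0,0,25,-0.048,-0.11,0],
  [100,0,0,10,-0.048,-0.11,0],
])

```text
time_s: 6.23
tcp_pos: [0.5498, -0.1431, 0.2702]
ee_rot: [[0.696, -0.399, -0.597], [-0.302, -0.917, 0.26], [-0.651, -0.001, -0.759]]
wrist_force: [0.3, 0.1, 1.2]
gripper_width: 0.975
gripper_force: 0.0
```

Emit:
drive_tool([
  [100,0,0,0,-0.048,-0.11,0],
  [100,0,0,0,-0.048,-0.11,0],
  [100,0,0,0,-0.048,-0.11,0],
  [100,0,0,0,-0.048,-0.11,0],
  [100,0,0,0,-0.048,-0.11,0],
])

```text
time_s: 6.65
tcp_pos: [0.5484, -0.1421, 0.2694]
ee_rot: [[0.912, -0.398, -0.101], [-0.396, -0.917, 0.046], [-0.111, -0.002, -0.994]]
wrist_force: [-1.1, 0.4, -0.4]
gripper_width: 0.998
gripper_force: 0.0
```

Emit:
drive_tool([
  [100,0,0,0,-0.048,-0.11,0],
  [100,0,0,0,0,0,0],
  [100,0,0,0,0,0,0],
])

```text
time_s: 6.9
tcp_pos: [0.5462, -0.1415, 0.269]
ee_rot: [[0.918, -0.397, 0.001], [-0.397, -0.918, 0.0], [0.0, -0.0, -1.0]]
wrist_force: [-0.3, -0.0, 0.5]
gripper_width: 1.002
gripper_force: 0.0
```

Run:
```python
from h import *
st=sense(); w=capture("wrist"); print(st["tcp_pos"],st["ee_rot"].round(3).tolist(),st["joints"].round(1),st["wrist_force"])
m=masks_of("tab",w)
for q in m[:2]:
    P=maskpts(w,q,st)-[.519,-.130,.142]; xr=P@[.9167,-.3995,0]; yr=P@[.3995,.9167,0]
    print(q["p"],q["xy"],np.percentile(xr,[2,50,98]),np.percentile(yr,[2,50,98]),np.percentile(P[:,2],[2,50,98]))
    s=P[:,2]>.01; print(np.polyfit(P[s,2],xr[s],1))
save(w,"w3.png")
```

```text
[ 0.54616016 -0.14145513  0.26899993] [[0.918, -0.397, 0.001], [-0.397, -0.918, 0.0], [0.0, -0.0, -1.0]] [  1.9  15.   -5.7  -0.  -69.2  64.7] [-0.29151453 -0.02423824  0.46230716]
0.7 [326.1, 286.1] [-0.02090451 -0.00423768  0.0083654 ] [-0.01237219 -0.00059572  0.01184676] [0.00081119 0.0176105  0.03460701]
[-0.85933082  0.01071782]
```

View pics/w3.png

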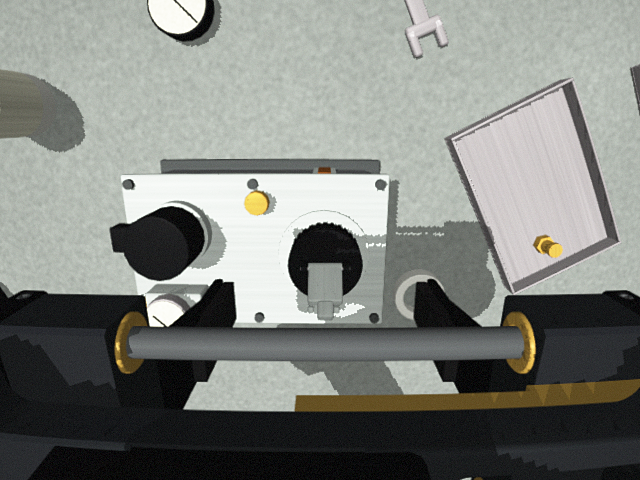

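The tab is up at about 59° and stays there: nose at (325,313), hinge at (325,262). Turning the tool 90° over the cap so the pads can press it fully upright.

Emit:
drive_tool([
  [100,-5.4,2.3,0,0,0,-0.121],
  [100,-5.4,2.3,0,0,0,-0.121],
  [100,-5.4,2.3,0,0,0,-0.121],
  [100,-5.4,2.3,0,0,0,-0.121],
  [100,-5.4,2.3,0,0,0,-0.121],
])

```text
time_s: 7.42
tcp_pos: [0.5224, -0.1307, 0.2674]
ee_rot: [[0.522, -0.853, -0.001], [-0.853, -0.522, 0.0], [-0.001, 0.0, -1.0]]
wrist_force: [-0.7, -0.6, -1.1]
gripper_width: 0.998
gripper_force: 0.0
```

Emit:
drive_tool([
  [100,0,0,-8,0,0,-0.121],
  [100,0,0,-8,0,0,-0.121],
  [100,0,0,-8,0,0,-0.121],
  [100,0,0,-8,0,0,-0.121],
  [100,0,0,-8,0,0,-0.121],
])

```text
time_s: 7.83
tcp_pos: [0.5227, -0.1308, 0.2271]
ee_rot: [[-0.056, -0.998, -0.0], [-0.998, 0.056, 0.0], [-0.0, 0.001, -1.0]]
wrist_force: [-1.0, 0.5, -0.4]
gripper_width: 0.998
gripper_force: 0.0
```

Emit:
drive_tool([
  [100,0,0,0,0,0,-0.121],
  [100,0,0,0,0,0,-0.121],
  [100,0,0,0,0,0,-0.117],
  [100,0,0,0,0,0,0],
  [100,0,0,0,0,0,0],
])

```text
time_s: 8.25
tcp_pos: [0.5223, -0.1307, 0.2274]
ee_rot: [[-0.395, -0.919, -0.0], [-0.919, 0.395, 0.0], [0.0, 0.0, -1.0]]
wrist_force: [0.5, -1.0, -0.6]
gripper_width: 0.999
gripper_force: 0.0
```

Run:
```python
from h import *
st=sense(); print(st["tcp_pos"],st["ee_rot"].round(3).tolist(),st["joints"].round(1),st["wrist_force"])
d=np.array([.519,-.130,.167])-st["tcp_pos"]; print(d*1000, "yaw err deg", np.degrees(np.arctan2(-st["ee_rot"][1,1],-st["ee_rot"][0,1]))+23.55)
```

```text
[ 0.52226599 -0.13071002  0.22743305] [[-0.395, -0.919, -0.0], [-0.919, 0.395, 0.0], [0.0, 0.0, -1.0]] [  3.2  14.3 -13.   -0.  -62.8 -26.4] [ 0.54918238 -0.96477323 -0.58320055]
[ -3.26599051   0.71001765 -60.43304629] yaw err deg 0.30976979156613993
```

Emit:
drive_tool([
  [100,-2.8,0.5,-15,0,0,0],
  [100,0,0,-15,0,0,0],
  [100,0,0,-15,0,0,0],
  [100,0,0,-15,0,0,0],
  [100,0,0,0,0,0,0],
])

```text
time_s: 8.67
tcp_pos: [0.5169, -0.1299, 0.1647]
ee_rot: [[-0.395, -0.918, -0.006], [-0.918, 0.395, 0.001], [0.002, 0.006, -1.0]]
wrist_force: [-0.1, -0.3, -1.0]
gripper_width: 0.999
gripper_force: 0.0
```

Emit:
drive_tool([
  [60,0,0,0,0,0,0],
  [60,0,0,0,0,0,0],
  [40,0,0,0,0,0,0],
  [40,0,0,0,0,0,0],
  [25,0,0,0,0,0,0],
])

```text
time_s: 9.08
tcp_pos: [0.5187, -0.13, 0.1685]
ee_rot: [[-0.397, -0.918, 0.002], [-0.918, 0.397, 0.0], [-0.001, -0.001, -1.0]]
wrist_force: [-0.1, 0.3, 0.2]
gripper_width: 0.707
gripper_force: 0.0
```

Emit:
drive_tool([
  [10,0,0,0,0,0,0],
  [0,0,0,0,0,0,0],
  [0,0,0,0,0,0,0],
  [0,0,0,0,0,0,0],
  [0,0,0,0,0,0,0],
])

```text
time_s: 9.5
tcp_pos: [0.5176, -0.1299, 0.1676]
ee_rot: [[-0.397, -0.918, -0.002], [-0.918, 0.397, 0.0], [0.0, 0.002, -1.0]]
wrist_force: [-2.8, 1.7, 2.2]
gripper_width: 0.325
gripper_force: 2.5
```

Emit:
drive_tool([
  [0,0,0,0,0,0,0],
  [0,0,0,0,0,0,0],
])

```text
time_s: 9.67
tcp_pos: [0.5189, -0.1301, 0.1681]
ee_rot: [[-0.396, -0.918, 0.002], [-0.918, 0.396, -0.0], [-0.0, -0.002, -1.0]]
wrist_force: [1.7, -1.1, 1.8]
gripper_width: 0.171
gripper_force: 5.2
```

Run:
```python
from h import *
st=sense(); print(st["tcp_pos"],st["wrist_force"],st["moment"],st["gripper_width"]*87)
w=capture("wrist"); s=capture("scene"); 
a=cv2.resize(s["frame"][200:280,260:360],(500,400)); b=cv2.resize(w["frame"],(533,400))
cv2.imwrite("pics/w4.png",cv2.resize(np.hstack([a,b]),(800,310))[:,:,::-1])
```

```text
[ 0.51887542 -0.13005172  0.16809359] [ 1.66710265 -1.09134675  1.80184032] [-0.23246255 -0.54271158 -0.03951938] 14.904945763532295
```

View pics/w4.png

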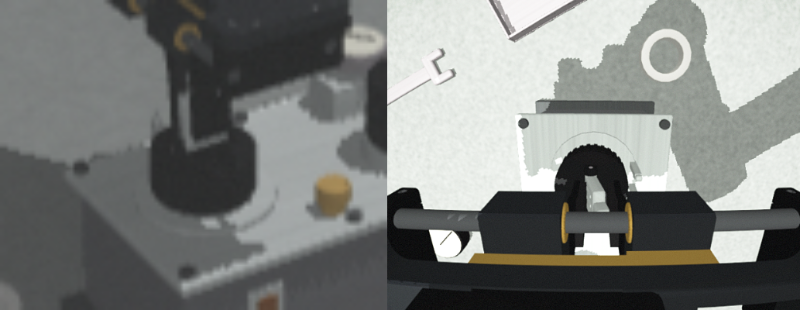

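The scene crop (left) shows the fingers straddling the nearly upright tab at about (200,110). The jaws are still closing, so I'll continue.

Emit:
drive_tool([
  [0,0,0,0,0,0,0],
  [0,0,0,0,0,0,0],
  [0,0,0,0,0,0,0],
  [0,0,0,0,0,0,0],
])

```text
time_s: 10.1
tcp_pos: [0.5199, -0.1301, 0.1682]
ee_rot: [[-0.396, -0.918, 0.004], [-0.918, 0.396, -0.0], [-0.001, -0.004, -1.0]]
wrist_force: [5.2, -1.9, -0.2]
gripper_width: 0.098
gripper_force: 30.0
```

Run:
```python
from h import *
st=sense(); print(st["tcp_pos"],st["wrist_force"],st["moment"],st["gripper_width"]*87,st["gripper_force"],st["joints"].round(1))
```

```text
[ 0.51993109 -0.13005699  0.16820479] [ 5.17550536 -1.9406995  -0.24713022] [-0.36393386 -1.65668926  0.02483653] 8.498830821282082 29.998542077082675 [  3.3  17.2 -18.3   0.  -54.3 -26.7]
```

Gripped flat at 8.5 mm, so the tab is upright. Relieve the small side force and start turning.

Emit:
drive_tool([
  [0,0.9,-0.4,0,0,0,0],
  [0,0,0,0,0,0,0],
  [0,0,0,0,0,0,0.1],
  [0,0,0,0,0,0,0.1],
  [0,0,0,0,0,0,0.1],
])

```text
time_s: 10.52
tcp_pos: [0.52, -0.1304, 0.1683]
ee_rot: [[-0.103, -0.995, 0.002], [-0.995, 0.103, -0.0], [0.0, -0.002, -1.0]]
wrist_force: [4.2, -0.9, 2.2]
gripper_width: 0.106
gripper_force: 30.0
```

Emit:
drive_tool([
  [0,0,0,0.1,0,0,0.1],
  [0,0,0,0.4,0,0,0.1],
  [0,0,0,0.4,0,0,0.1],
  [0,0,0,0.4,0,0,0.1],
])

```text
time_s: 10.85
tcp_pos: [0.5201, -0.1306, 0.1697]
ee_rot: [[0.293, -0.956, 0.002], [-0.956, -0.293, -0.0], [0.001, -0.002, -1.0]]
wrist_force: [3.5, -0.7, 1.1]
gripper_width: 0.098
gripper_force: 30.0
```

Run:
```python
from h import *
st=sense(); print(st["tcp_pos"],st["wrist_force"],st["moment"],st["gripper_width"]*87,st["joints"].round(1))
```

```text
[ 0.52007851 -0.13055661  0.16972028] [ 3.53055162 -0.67711635  1.13205024] [-0.26554651 -1.35801864 -0.05877395] 8.509868588777932 [  3.3  17.1 -18.1   0.  -54.6  13.7]
```

Emit:
drive_tool([
  [0,0.3,0,0.4,0,0,0.1],
  [0,0,0,0.4,0,0,0.1],
  [0,0,0,0.4,0,0,0.1],
  [0,0,0,0.3,0,0,0.1],
  [0,0,0,0.4,0,0,0.1],
])

```text
time_s: 11.27
tcp_pos: [0.5205, -0.1307, 0.1716]
ee_rot: [[0.715, -0.699, 0.003], [-0.699, -0.715, -0.001], [0.002, -0.001, -1.0]]
wrist_force: [5.0, -1.3, 1.0]
gripper_width: 0.098
gripper_force: 30.0
```

Emit:
drive_tool([
  [0,0,0,0.4,0,0,0.1],
  [0,0,0,0.4,0,0,0.1],
  [0,0,0,0.4,0,0,0.1],
  [0,0,0,0.3,0,0,0.1],
  [0,0,0,0.4,0,0,0.1],
])

```text
time_s: 11.68
tcp_pos: [0.5207, -0.1302, 0.1734]
ee_rot: [[0.963, -0.271, 0.003], [-0.271, -0.963, 0.0], [0.003, -0.001, -1.0]]
wrist_force: [5.0, 0.8, 1.1]
gripper_width: 0.102
gripper_force: 30.0
```

Emit:
drive_tool([
  [0,0,0,0.4,0,0,0.1],
  [0,0,0,0.4,0,0,0.1],
  [0,0,0,0.4,0,0,0.1],
  [0,0,0,0.3,0,0,0.1],
  [0,0,0,0.4,0,0,0.1],
])

```text
time_s: 12.1
tcp_pos: [0.5205, -0.1303, 0.1753]
ee_rot: [[0.975, 0.224, 0.003], [0.224, -0.975, -0.0], [0.003, 0.001, -1.0]]
wrist_force: [5.2, 0.2, 1.6]
gripper_width: 0.101
gripper_force: 30.0
```

Emit:
drive_tool([
  [0,0,0,0.4,0,0,0.1],
  [0,0,0,0.4,0,0,0.1],
  [0,0,0,0.4,0,0,0.1],
  [0,0,0,0.3,0,0,0.1],
  [0,0,0,0,0,0,0],
])

```text
time_s: 12.52
tcp_pos: [0.5204, -0.1304, 0.1769]
ee_rot: [[0.812, 0.584, 0.002], [0.584, -0.812, -0.0], [0.002, 0.002, -1.0]]
wrist_force: [4.0, 0.2, 2.8]
gripper_width: 0.103
gripper_force: 30.0
```

Run:
```python
from h import *
st=sense(); print(st["tcp_pos"],st["wrist_force"],st["moment"],st["gripper_width"]*87,st["joints"].round(1))
```

```text
[ 0.52039172 -0.13037842  0.17693451] [3.99366131 0.24455214 2.75584513] [ 0.023158   -1.32129177  0.02426712] 8.99102595400253 [  3.3  16.7 -17.5   0.  -55.6 122.4]
```

Emit:
drive_tool([
  [0,0,0,0.4,0,0,0.1],
  [0,0,0,2,0,0,0],
  [0,0,0,3,0,0,0],
  [0,0,0,3,0,0,0],
  [0,0,0,0,0,0,0],
])

```text
time_s: 12.93
tcp_pos: [0.5191, -0.1296, 0.1841]
ee_rot: [[0.754, 0.657, -0.001], [0.657, -0.754, 0.001], [0.0, -0.002, -1.0]]
wrist_force: [4.1, 2.9, -0.7]
gripper_width: 0.097
gripper_force: 30.0
```

Emit:
drive_tool([
  [0,0,0,4,0,0,0],
  [0,0,0,5,0,0,0],
  [0,0,0,12,0,0,0],
  [0,0,0,12,0,0,0],
  [0,0,0,0,0,0,0],
])

```text
time_s: 13.35
tcp_pos: [0.5191, -0.1309, 0.2196]
ee_rot: [[0.752, 0.66, 0.0], [0.66, -0.752, -0.001], [-0.001, 0.001, -1.0]]
wrist_force: [0.5, 0.0, -1.2]
gripper_width: 0.104
gripper_force: 30.0
```

Run:
```python
from h import *
st=sense(); print(st["tcp_pos"],st["wrist_force"],st["moment"],st["gripper_width"]*87,st["joints"].round(1))
t=capture("top"); w=capture("wrist"); save(w,"w5.png")
for m in masks_of("tray",t)[:3]:
    P=maskpts(t,m)
    if abs(np.median(P[:,1])+.37)<.03:
        r=cv2.minAreaRect(P[:,:2].astype(np.float32)*1000); print(r,np.percentile(P,[5,50,95],axis=0).round(3).tolist())
        c=cv2.minAreaRect(m["region"].astype(np.uint8).nonzero()[0].reshape(-1,1).repeat(2,1).astype(np.float32)) if 0 else None
        k=max(cv2.findContours(m["region"].astype(np.uint8),0,2)[0],key=cv2.contourArea)
        b=cv2.boxPoints(cv2.minAreaRect(k)); print(b, atz(t,b,.024)[:,:2].round(3).tolist(), cv2.minAreaRect(atz(t,k.reshape(-1,2),.02)[:,:2].astype(np.float32)*1000))
for m in masks_of("tray",w)[:3]:
    P=maskpts(w,m,st); print("w",m["p"],m["xy"],cv2.minAreaRect(P[:,:2].astype(np.float32)*1000))
f=[m for m in masks_of("fitting",w)][:2]
for m in f: print("fit",m["p"],m["xy"],np.median(maskpts(w,m,st),0))
```

```text
[ 0.51905064 -0.13090776  0.21957814] [ 0.53418338  0.04385505 -1.20819207] [-0.07313307 -0.19232282  0.05915149] 9.08493745828345 [ 3.20e+00  1.43e+01 -1.41e+01  1.00e-01 -6.15e+01  1.28e+02]
((465.06072998046875, -365.9565734863281), (209.92642211914062, 142.0476837158203), 4.549384117126465) [[0.372, -0.432, -0.002], [0.463, -0.368, 0.004], [0.555, -0.302, 0.023]]
[[373.4154  217.32312]
 [421.4154  211.32312]
 [429.98462 279.87695]
 [381.98462 285.87695]] [[0.557, -0.284], [0.573, -0.429], [0.367, -0.443], [0.353, -0.301]] ((462.24188232421875, -365.16033935546875), (206.62098693847656, 144.13632202148438), 4.216389179229736)
w 0.81 [505.3, 364.0] ((524.8583374023438, -361.6607971191406), (84.3053207397461, 145.41925048828125), 0.47302335500717163)
w 0.7 [540.0, 479.0] ((534.8055419921875, -393.853759765625), (474.98651123046875, 122.69068145751953), 67.12884521484375)
```

View pics/w5.png

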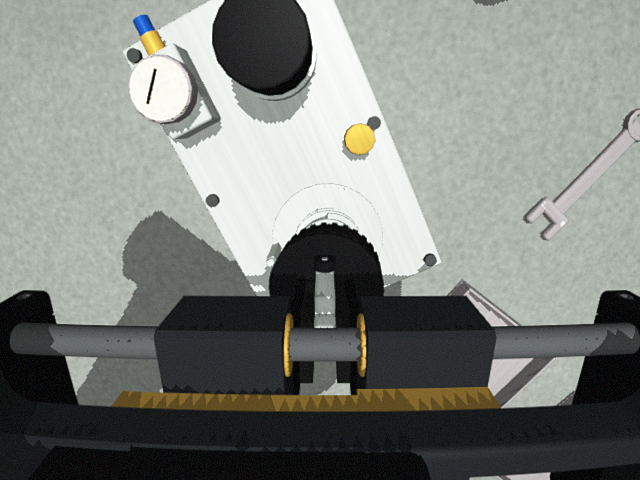

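The cap is off the neck and held level at about (325,262), with the neck threads bare behind it. Carrying it to the +x part of the big tray, clear of the fitting.

Emit:
drive_tool([
  [0,-2,-30,5,0,0,0],
  [0,-2,-33,0,0,0,0],
  [0,-2,-33,0,0,0,0],
  [0,-2,-33,0,0,0,0],
  [0,-2,-33,0,0,0,0],
])

```text
time_s: 14.02
tcp_pos: [0.5087, -0.2936, 0.2217]
ee_rot: [[0.751, 0.66, -0.002], [0.66, -0.751, 0.001], [-0.001, -0.002, -1.0]]
wrist_force: [0.7, 0.8, -1.4]
gripper_width: 0.098
gripper_force: 30.0
```

Emit:
drive_tool([
  [0,-2,-33,0,0,0,0],
  [0,-2,-25,0,0,0,0],
  [0,-1,-13,0,0,0,0],
  [0,0,0,0,0,0,0],
  [0,0,0,0,0,0,0],
])

```text
time_s: 14.43
tcp_pos: [0.5039, -0.3634, 0.2215]
ee_rot: [[0.752, 0.659, -0.002], [0.659, -0.752, 0.001], [-0.001, -0.002, -1.0]]
wrist_force: [0.3, 0.4, -2.1]
gripper_width: 0.1
gripper_force: 30.0
```

Run:
```python
from h import *
st=sense(); print(st["tcp_pos"],st["ee_rot"].round(4).tolist(),st["wrist_force"],st["gripper_width"]*87)
w=capture("wrist"); save(w,"w6.png")
v,u=np.mgrid[0:480:2,0:640:2]; P,z=cloud(w,np.c_[u.ravel(),v.ravel()],st)
s=(z>0)&(P[:,2]<.012)&(np.hypot(P[:,0]-.504,P[:,1]+.364)<.06); print("floor",np.median(P[s],0),s.sum())
s=(z>0)&(np.hypot(P[:,0]-.504,P[:,1]+.364)<.032)&(P[:,2]>.1)
print(np.percentile(P[s],[2,50,98],axis=0))
```

```text
[ 0.50386733 -0.36344164  0.2215004 ] [[0.752, 0.6591, -0.0021], [0.6591, -0.752, 0.0013], [-0.0007, -0.0023, -1.0]] [ 0.27412836  0.38176454 -2.11833855] 8.694073445606385
floor [ 0.51783059 -0.35003951  0.00283456] 2037
[[ 0.49400215 -0.37466993  0.18084641]
 [ 0.52024695 -0.34999347  0.30124425]
 [ 0.53505489 -0.33329253  0.32033657]]
```

View pics/w6.png

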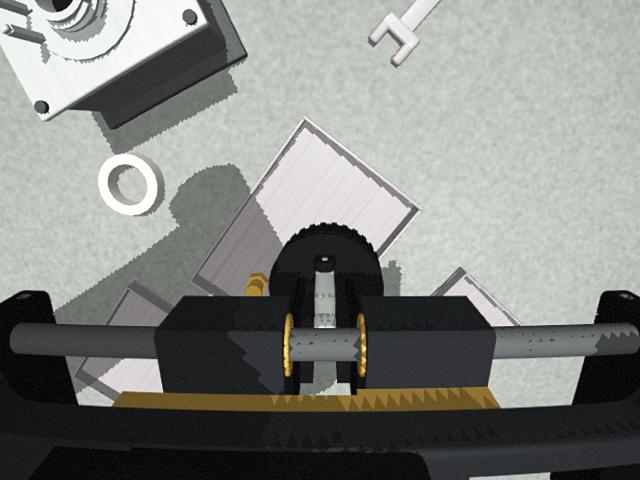

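The cap is level over the tray. The fitting is at (257,285), clear to the left. Tray floor measured at z = 0.003, so the expected touchdown TCP height is about 0.062. Lowering.

Emit:
drive_tool([
  [0,0,0,-30,0,0,0],
  [0,0,0,-35,0,0,0],
  [0,0,0,-35,0,0,0],
  [0,0,0,-25,0,0,0],
  [0,0,0,-15,0,0,0],
])

```text
time_s: 14.9
tcp_pos: [0.5029, -0.3608, 0.0792]
ee_rot: [[0.75, 0.661, -0.005], [0.661, -0.75, 0.003], [-0.002, -0.006, -1.0]]
wrist_force: [0.1, -0.3, -1.8]
gripper_width: 0.104
gripper_force: 30.0
```

Emit:
drive_tool([
  [0,0,0,-8,0,0,0],
  [0,0,0,-5,0,0,0],
  [0,0,0,0,0,0,0],
  [0,0,0,0,0,0,0],
])

```text
time_s: 15.23
tcp_pos: [0.5055, -0.3633, 0.0708]
ee_rot: [[0.75, 0.661, 0.002], [0.661, -0.75, -0.001], [0.001, 0.002, -1.0]]
wrist_force: [0.2, 0.0, -1.9]
gripper_width: 0.101
gripper_force: 30.0
```

Emit:
drive_tool([
  [0,0,0,-1.5,0,0,0],
  [0,0,0,-1.5,0,0,0],
  [0,0,0,0,0,0,0],
])

```text
time_s: 15.48
tcp_pos: [0.5048, -0.3635, 0.0673]
ee_rot: [[0.751, 0.66, 0.001], [0.66, -0.751, -0.0], [0.001, 0.001, -1.0]]
wrist_force: [-0.1, -0.3, -2.4]
gripper_width: 0.106
gripper_force: 30.0
```

Emit:
drive_tool([
  [0,0,0,-1.5,0,0,0],
  [0,0,0,-1.5,0,0,0],
  [0,0,0,0,0,0,0],
  [0,0,0,0,0,0,0],
])

```text
time_s: 15.82
tcp_pos: [0.5048, -0.3636, 0.0639]
ee_rot: [[0.751, 0.66, 0.001], [0.66, -0.751, -0.0], [0.0, 0.001, -1.0]]
wrist_force: [0.5, -0.5, -0.9]
gripper_width: 0.097
gripper_force: 30.0
```

Emit:
drive_tool([
  [0,0,0,-1,0,0,0],
  [0,0,0,-0.7,0,0,0],
  [0,0,0,0,0,0,0],
])

```text
time_s: 16.07
tcp_pos: [0.5055, -0.3641, 0.0628]
ee_rot: [[0.751, 0.661, 0.002], [0.661, -0.751, -0.002], [0.001, 0.003, -1.0]]
wrist_force: [2.1, -1.7, 1.6]
gripper_width: 0.099
gripper_force: 30.0
```

Emit:
drive_tool([
  [0,0,0,-0.7,0,0,0],
  [0,0,0,0,0,0,0],
  [0,0,0,0,0,0,0],
])

```text
time_s: 16.32
tcp_pos: [0.5056, -0.364, 0.0622]
ee_rot: [[0.751, 0.661, 0.003], [0.661, -0.751, -0.002], [0.001, 0.003, -1.0]]
wrist_force: [1.2, -2.1, 4.0]
gripper_width: 0.097
gripper_force: 30.0
```

Run:
```python
from h import *
st=sense(); print(st["tcp_pos"],st["wrist_force"],st["moment"])
```

```text
[ 0.50564864 -0.36402224  0.06220782] [ 1.21129128 -2.07975838  4.0202507 ] [-0.84193096 -0.56666711  0.03142237]
```

Emit:
drive_tool([
  [15,0,0,0,0,0,0],
  [30,0,0,0,0,0,0],
  [50,0,0,0,0,0,0],
  [50,0,0,0,0,0,0],
  [50,0,0,0,0,0,0],
])

```text
time_s: 16.73
tcp_pos: [0.5036, -0.3628, 0.0604]
ee_rot: [[0.751, 0.66, -0.002], [0.66, -0.751, 0.001], [-0.001, -0.002, -1.0]]
wrist_force: [0.1, -0.4, 1.1]
gripper_width: 0.367
gripper_force: 0.0
```

Emit:
drive_tool([
  [50,0,0,0,0,0,0],
  [50,0,0,0,0,0,0],
  [50,0,0,8,0,0,0],
  [50,0,0,20,0,0,0],
  [50,0,0,30,0,0,0],
])

```text
time_s: 17.15
tcp_pos: [0.5028, -0.3625, 0.1175]
ee_rot: [[0.751, 0.66, -0.006], [0.66, -0.751, 0.003], [-0.003, -0.006, -1.0]]
wrist_force: [0.9, -0.8, -0.1]
gripper_width: 0.495
gripper_force: 0.0
```

Emit:
drive_tool([
  [50,0,0,35,0,0,0],
  [50,0,0,35,0,0,0],
  [50,0,0,20,0,0,0],
  [50,0,0,0,0,0,0],
  [50,0,0,0,0,0,0],
])

```text
time_s: 17.57
tcp_pos: [0.505, -0.3635, 0.2115]
ee_rot: [[0.751, 0.66, 0.004], [0.66, -0.751, -0.001], [0.002, 0.004, -1.0]]
wrist_force: [0.4, -0.6, -0.5]
gripper_width: 0.503
gripper_force: 0.0
```

Run:
```python
from h import *
st=sense(); w=capture("wrist"); s=capture("scene"); print(st["tcp_pos"],st["wrist_force"])
a=cv2.resize(s["frame"][270:380,150:300],(545,400)); b=cv2.resize(w["frame"],(533,400))
cv2.imwrite("pics/w7.png",cv2.resize(np.hstack([a,b]),(800,297))[:,:,::-1])
for m in masks_of("cap",w)[:2]:
    P=maskpts(w,m,st); q=P[(P[:,2]>.026)&(P[:,2]<.034)]; print(m["p"],m["xy"],np.percentile(P,[2,50,98],axis=0).round(4).tolist())
    A=np.c_[q[:,:2]-q[:,:2].mean(0),np.ones(len(q))]; print("top plane",np.linalg.lstsq(A,q[:,2],rcond=None)[0],len(q))
for m in masks_of("tab",w)[:1]: print("tab",m["p"],np.percentile(maskpts(w,m,st),[2,50,98],axis=0).round(4).tolist())
for m in masks_of("fitting",s)[:2]: print("fit",m["p"],m["xy"],np.median(maskpts(s,m),0))
```

```text
[ 0.50502163 -0.36346127  0.21152064] [ 0.40261485 -0.58742825 -0.53182827]
0.66 [326.2, 219.9] [[0.4782, -0.3902, 0.0163], [0.5083, -0.3612, 0.03], [0.5326, -0.3367, 0.0776]]
top plane [ 0.00054871 -0.00159964  0.02986134] 2794
0.23 [110.7, 189.9] [[0.3727, -0.23, -0.0007], [0.4019, -0.2011, 0.0178], [0.4298, -0.1736, 0.02]]
top plane [0. 0. 0.] 0
tab 0.92 [[0.4949, -0.3731, 0.0388], [0.5083, -0.3605, 0.0664], [0.5164, -0.3534, 0.0787]]<stdin>:7: RuntimeWarning: Mean of empty slice.
  ret = um.true_divide(
```

View pics/w7.png

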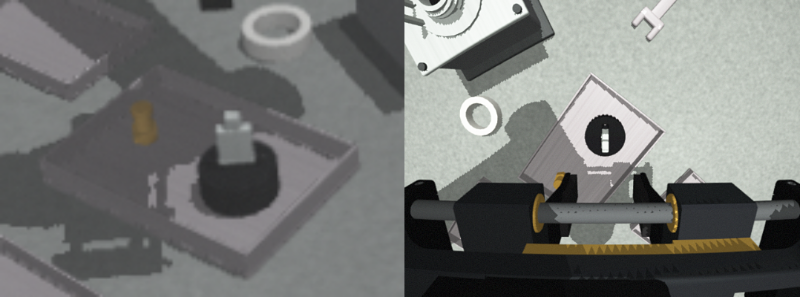

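The cap stands flat in the tray at (238,180) in the left crop, with its tab upright. Its top is at 29.9 mm and level, and the fitting at (145,123) is untouched. Handing in.

```bash
python3 -c "
from station import finish_job; print(finish_job())"
```

```text
the job is handed in; nothing more can be done
None
```

The tab was swung fully upright, the cap unscrewed anticlockwise without forcing, and the cap now rests flat and right way up in the largest drip tray. The fitting and everything else were left alone, and I handed the job in at about 18 s of the 64 s allowed.

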